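# Tip the used inserts into the soak bath and close it

## Robot

A 6-joint arm with a two-finger parallel gripper is mounted at the origin on the work surface. World frame = base frame: x ahead of the robot, y to its left, z up, the work surface at z = 0. Lengths are in mm, angles in rad, forces in N, time in s.
With the tool pointing down it reaches from about 275 to 850 mm from the base axis. Payload 5.2 kg.
Tool frame: the origin (TCP) lies between the finger pads; the fingertips stand 8 mm ahead of it and the grasp point (between the pads) lies 11 mm behind it (ctrl.tips_ahead is the distance from the TCP to the fingertips, in mm); z points along the fingers, y is the line along which they close (so a half turn about z gives the same grasp; the last joint's range is limited). The gripper opens to 85 mm and grips with 20 to 120 N. Pads are 22 mm wide; open, the fingers measure 114 mm over their backs; the gripper's body (76 mm by 85 mm) begins 54 mm behind the grasp point. The pads swing forward as they close: fully open they stand 13 mm farther back than shut.
Start: joints at [0.921, 0.259, 1.535, -0, 1.348, -0.203], TCP at [237.625, 496.024, 239.31] pointing down, gripper open.
Joint ranges: [-3.14, 3.14], [-0.91, 2.08], [0.19, 2.58], [-1.22, 4.36], [0.22, 2.71], [-3.12, 3.12]. Speed limits (rad/s): [2.57, 2.57, 3.14, 3.14, 3.14, 3.14].

## Interface

Orientations are given as a unit quaternion [x, y, z, w].
In Python, from bench import ctrl gives the robot as it stands. The module is installed in compiled form; this text tells all that it offers. Calls block until the motion is done:
- ctrl.move_ptp(position, orientation): joint-space move of the TCP to a pose.
- ctrl.move_straight(position, vel=150, rotation=None, max_force=None): straight line of the TCP; rotation=None keeps the orientation; vel is the mean speed in mm/s. With max_force (N) it stops when the force on the tool has changed by that much, and returns True; else False.
- ctrl.move_j(angles): joint-space move.
- ctrl.move_gripper(opening, grip_force=None): finger opening in mm; grip_force is the grip in N (None keeps the last); returns when the fingers have stopped.
- ctrl.hold(seconds).
- ctrl.solve_ik(position, orientation): joint angles nearest the present ones, or None.
- ctrl.state(): the state.
- ctrl.grab_frame(name): name is "side" or "top"; returns the picture (384x512x3 uint8, red, green, blue); there is no depth.
- ctrl.camera_info(name): a dict with "fx", "fy", "cx", "cy" (pixels), "position" and "orientation" of the camera in the world. Camera axes: x right, y up, looking along -z (the intrinsics and any distortion apply to the point x, -y, -z); pixel columns grow to the right and rows downward; lengths in mm; the calibration is good to about 2 mm. A picture is of the moment at which its call begins. camera_info takes no time and is no camera call.
A pose or a line that the arm cannot do raises ctrl.PlanningError and nothing moves.
- ctrl.hand_in(): hands the job in; it is judged then, once.
Trained networks look in the newest picture that a camera, given by its name, has taken for a name from the list of things; names that differ only in an ending like _2 or _b are one class to them, and where a whole thing is asked for, a point or a joint stands for the part that bears it (a point fixed in the world has none). Each returns a list of dicts, best first, with "p" (0 to 1); they miss things now and then, are a little off and sometimes report something else, mostly with a low value. They report only what shows in the picture. A call takes as long as a camera call.
- ctrl.look_for(camera, thing): "pixel" ([row, column] in pixels, amid what is visible of it).
- ctrl.place_of(camera, thing): "pixel" ([row, column] in pixels: a listed point, or the origin of a listed thing).
The state is a dict: "clock": time; "joint_pos": joint angles; "qd": joint speeds; "tau": joint torques, N m; "tcp_pos": TCP position; "orientation": TCP orientation; "ft_force": force on the tool from outside, world axes, zero at the start; "torque": the same for the moment, N m; "width": finger opening in mm; "finger_force": force on a finger pad.
Only numpy, scipy, OpenCV 4.12 (cv2) and the standard library are available. Lean on these libraries where they do the work, as an engineer would, in place of code of your own. Each camera call takes 0.05 s, during which the arm holds its last target. There are 200 camera calls.

## Task

Carry the metal tray by its orange bar to the soak bath and tip it so that all three used blue inserts slide off its open side into the basin; the inserts are contaminated, so do not touch them with the gripper. Then set the empty tray down flat and squarely on the middle of the green mat, and last slide the bath's cover fully shut by its red handle. Leave the other things on the bench where they stand.

Things in the scene. Friction and masses are not known exactly. Their poses are not given: they have to be found in the camera images.
- tray: Loose aluminium tray, 180 mm (x) by 130 mm (y), floor 3 mm thick, 31 mm high walls (3 mm thick) at the back (-y) and both ends (+-x); the whole +y side is open with no lip. 0.35 kg (+-25 %). An upright post at the middle of each end carries an orange bar. Origin: centre of the underside; z up. It starts flat on the bench, carrying the three inserts. The floor is smooth: inserts start to slide at 15 to 23 degrees of tilt; a tilt of about 40 degrees empties it.
- tray_bar (a point): Centre of the tray's fixed orange carrying bar, 115 mm above the tray's origin: bar 170 mm long along the tray's x, 16 mm thick (y), 25 mm high (z), clear space above, below and on both sides. Axes as the tray's.
- tray_lip (a point): Middle of the tray's open edge, on top of the floor, 65 mm in +y and 3 mm up from the tray's origin. Axes as the tray's.
- insert0: Used centrifuge-bucket insert, loose solid blue plastic block 36 x 60 x 32 mm (x, y, z) with two dark wells seen in its top, about 60 g; origin at the centre of its underside. Starts on the tray, its length roughly along the tray's y.
- insert1: Used centrifuge-bucket insert, loose solid blue plastic block 36 x 60 x 32 mm (x, y, z) with two dark wells seen in its top, about 60 g; origin at the centre of its underside. Starts on the tray, its length roughly along the tray's y.
- insert2: Used centrifuge-bucket insert, loose solid blue plastic block 36 x 60 x 32 mm (x, y, z) with two dark wells seen in its top, about 60 g; origin at the centre of its underside. Starts on the tray, its length roughly along the tray's y.
- bath: Fixed soak bath: an open steel basin 240 mm (x) by 200 mm (y) outside, rim 120 mm high, walls and floor 5 mm. Origin: centre of the basin's underside, z up. On its +y side a grey pump housing of the same height reaches to y = +315 mm; dark guide rails run along both x sides up to x = +-134 mm, level with the rim. The open cover lies over the housing.
- cover (a joint): Sliding cover of the bath, grey plate 236 x 204 mm, its underside 122 mm and its top 128 mm above the bench. Value in m: 0 fully shut over the basin, 0.19 fully open over the housing; it opens along the bath's +y and at value q overlaps the basin from bath y = q - 0.102 onward. Slides with about 2 N of friction and stays where it is left; end stop at 0.
- cover_handle (a point): Centre of the red handle on top of the cover: a block 70 mm long (bath x), 16 mm thick (bath y), 34 mm high, standing 128 to 162 mm above the bench; this point is 145 mm above the bench. It lies at bath (0, q - 30 mm), q the cover's value. Axes as the bath's.
- mat: Fixed green ribbed draining mat on the bench, 230 mm (x) by 180 mm (y), 5 mm thick. Origin: centre of its underside. The tray goes on it with its long side along the mat's long side, open side either way.
- tube_rack: Bystander: loose white rack with capped tubes, 70 x 150 x 86 mm; origin at the centre of its underside.
- bottle: Bystander: loose white bottle, 64 mm wide, 160 mm high; origin at the centre of its underside.
- jar: Bystander: loose amber jar, 70 mm wide, 85 mm high; origin at the centre of its underside.
- weight: Bystander: loose steel balance weight, a 40 mm wide, 50 mm high cylinder; origin at the centre of its underside.
- dish: Bystander: loose white dish, 70 mm wide, 22 mm high; origin at the centre of its underside.

How it is judged (in metres and radians):
On the way, in this order (a step that is already met when the one before it is completed fails the run):
1. all three inserts lie in the basin (x of insert0 in the frame of bath between -0.118 and 0.118 m and y of insert0 in the frame of bath between -0.098 and 0.098 m and z of each of insert0, insert1, insert2 in the frame of bath below 0.1 m and linear speed of each of insert0, insert1, insert2 below 0.05 m/s and x of insert1 in the frame of bath between -0.118 and 0.118 m and y of insert1 in the frame of bath between -0.098 and 0.098 m and x of insert2 in the frame of bath between -0.118 and 0.118 m and y of insert2 in the frame of bath between -0.098 and 0.098 m), for 0.2 s.
2. the empty tray stands released, flat and square on the green mat (x of tray in the frame of mat between -0.025 and 0.025 m and y of tray in the frame of mat between -0.025 and 0.025 m and angle between the x axis of tray and the x axis of mat, either way round below 0.25 rad and angle between tray's own z axis and vertical below 0.06 rad and z of tray in the frame of mat below 0.01 m and linear speed of tray below 0.03 m/s and contact force between the fingers and tray below 0.3 N), for 0.2 s.
3. the cover is slid fully shut (value of joint cover below 0.008 m), for 0.2 s.
At the end, for the whole second after the job is handed in: All three inserts lie at rest inside the basin, below its rim; the tray stands released, flat (within 0.06 rad), on the green mat, centred within 25 mm along each of the mat's sides and square to it within 0.25 rad; the cover is within 8 mm of fully shut (all of step 1 and all of step 2 and value of joint cover below 0.008 m); the robot touches nothing.
It fails at once if the gripper's fingers touch an insert (contact force between the fingers and insert0 above 0.5 N or contact force between the fingers and insert1 above 0.5 N or contact force between the fingers and insert2 above 0.5 N).
It fails at once if a bystander is moved by more than 30 mm (distance of any of tube_rack, bottle, jar, weight, dish from where it was at the start of the episode above 0.03 m).
It also fails if it takes over 64 s, if anything falls off the work surface, if the arm or the gripper's body presses on something with over 40 N, if the wrist force passes 120 N, or if a joint passes its speed limit or range.

## Working session

There is one attempt and no reset: what is moved stays moved. The work goes in short steps, each a Python script; the robot and the scene stay as the last script left them, time stands still between calls to the robot, and variables do not carry over. Pictures are saved under pics/ and viewed, at most 10 in all, crops included, and the job is handed in when it is done.

```bash
mkdir -p pics
cat > h.py <<'E'
import numpy as np, cv2
from scipy.spatial.transform import Rotation as R
from bench import ctrl
def ray(cam,px):
    c=ctrl.camera_info(cam); d=np.array([(px[1]-c["cx"])/c["fx"],-(px[0]-c["cy"])/c["fy"],-1.])
    return np.array(c["position"]),R.from_quat(c["orientation"]).apply(d)
def at(cam,px,z):
    p,d=ray(cam,px); return p+d*(z-p[2])/d[2]
def save(cam,n): cv2.imwrite(f"pics/{n}.png",ctrl.grab_frame(cam)[:,:,::-1])
E
python3 - <<'E'
from h import *
np.set_printoptions(precision=1,suppress=True)
for c in("top","side"):
    save(c,c+"0"); i=ctrl.camera_info(c);print(c,i)
    for t,z in dict(tray=0,tray_bar=115,tray_lip=3,insert0=3,bath=0,cover_handle=145,mat=0,tube_rack=0,bottle=0,jar=0,weight=0,dish=0).items():
        for r in ctrl.place_of(c,t)[:4 if t=="insert0" else 2]: print(c,t,round(r["p"],2),np.array(r["pixel"]),at(c,r["pixel"],z))
E
```

```text
top {'fx': 372.27680947137344, 'fy': 372.27680947137344, 'cx': 258.17638814338824, 'cy': 194.6287022639242, 'position': array([424.8, -74.6, 945.8]), 'orientation': array([ 0.1, -0.1, -0.7,  0.7])}
top tray 0.65 [258.4 281. ] [ 484.3 -119.5    0. ]
top tray_bar 0.87 [252.3 285.9] [ 491.8 -123.1  115. ]
top tray_lip 0.91 [256.8 258.8] [480.4 -63.9   3. ]
top insert0 0.84 [258.3 288.4] [ 486.9 -137.6    3. ]
top insert0 0.78 [241.1 282.4] [ 527.4 -117.5    3. ]
top insert0 0.51 [276.8 289.7] [ 442.5 -146.2    3. ]
top bath 0.97 [222.6 161.4] [532.1 195.6   0. ]
top bath 0.38 [130.9 191.6] [790.1 163.3   0. ]
top cover_handle 0.69 [194.4  86. ] [554.6 331.9 145. ]
top mat 0.9 [242.7 391. ] [ 561.3 -389.9    0. ]
top tube_rack 0.59 [144.6 309.4] [ 794.4 -157.6    0. ]
top bottle 0.65 [138.7 223.4] [779.6  74.1   0. ]
top bottle 0.37 [129.6 191.9] [793.9 163.2   0. ]
top jar 0.89 [132.1 192. ] [786.8 161.6   0. ]
top jar 0.56 [260.4 257.5] [471.3 -61.8   0. ]
top weight 0.47 [135.4 154. ] [763.5 262.    0. ]
top weight 0.46 [260.  259.8] [473.1 -67.4   0. ]
top dish 0.89 [162.8 363.1] [ 7
[... 364 characters left out ...]
76.1 -66.4   3. ]
side tray_lip 0.65 [108.1 195.1] [580.2 548.9   3. ]
side insert0 0.75 [266.9 201.7] [ 439.1 -145.3    3. ]
side insert0 0.64 [250.6 232.7] [ 533.7 -120.5    3. ]
side insert0 0.55 [261.1 217.2] [ 483.7 -140.4    3. ]
side bath 0.63 [175.2 208.9] [543.2 189.1   0. ]
side bath 0.55 [254.3 234.6] [ 535.7 -132.    -0. ]
side cover_handle 0.67 [108.2 194.3] [548.9 358.8 145. ]
side tube_rack 0.88 [237.4 318.5] [ 780.8 -151.6    0. ]
side bottle 0.97 [183.5 286.1] [768.7  76.    0. ]
side jar 0.67 [161.1 285.9] [805.2 172.8   0. ]
side jar 0.33 [334.6 273.9] [ 560.4 -384.3    0. ]
side weight 0.51 [144.2 268. ] [776.3 271.8   0. ]
side dish 0.75 [280.8 334.3] [ 763. -295.    0.]
```

```bash
python3 -c "
import cv2,numpy as np
cv2.imwrite('pics/both.png',cv2.resize(np.hstack([cv2.imread('pics/top0.png'),cv2.imread('pics/side0.png')]),(800,300),interpolation=cv2.INTER_AREA))"
```

```text
(no output)
```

View pics/top0.png

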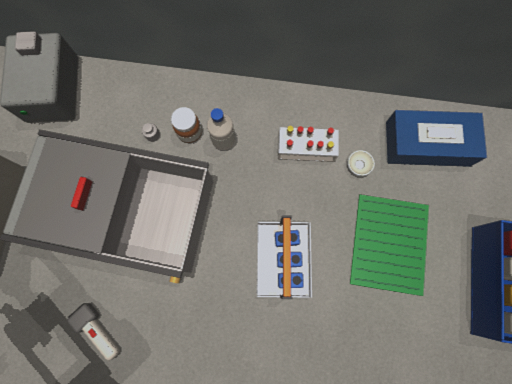

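View pics/side0.png

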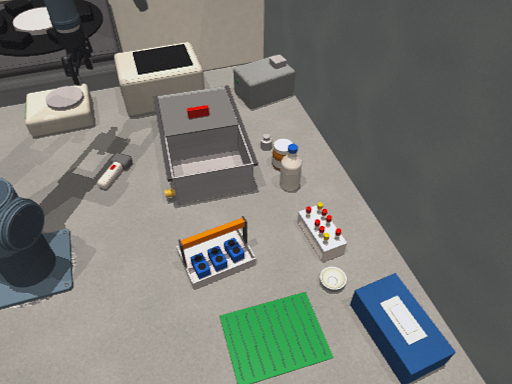

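Top view: the tray sits at about (row 260, col 285) with its open side facing the bath. The bath is at (210, 165) with its red handle at (193, 81), and the mat is at (245, 391). The bystanders lie beyond the work path. Next I'll get the yaw angles from colour segmentation and rim corners.

Run:
```python
from h import *
np.set_printoptions(precision=3,suppress=True)
def seg(cam,f,z,name,box=None):
    im=cv2.imread(f"pics/{cam}0.png"); hsv=cv2.cvtColor(im,cv2.COLOR_BGR2HSV)
    m=f(hsv).astype(np.uint8); 
    n,l,s,_=cv2.connectedComponentsWithStats(m); k=1+np.argmax(s[1:,4])
    rr,cc=np.nonzero(l==k); pts=np.array([at(cam,(a,b),z)[:2] for a,b in zip(rr,cc)],np.float32)
    (c,wh,ang)=cv2.minAreaRect(pts); B=cv2.boxPoints((c,wh,ang)); 
    e=max((B[1]-B[0],B[2]-B[1]),key=np.linalg.norm); print(cam,name,len(rr),np.array(c),np.array(wh),"long-axis deg",np.degrees(np.arctan2(e[1],e[0]))%180)
green=lambda h:(abs(h[...,0].astype(int)-60)<12)&(h[...,1]>150)
orange=lambda h:(abs(h[...,0].astype(int)-13)<6)&(h[...,1]>170)&(h[...,2]>100)
red=lambda h:((h[...,0]<5)|(h[...,0]>175))&(h[...,1]>180)&(h[...,2]>90)
for c in("top","side"):
    seg(c,green,5,"mat"); seg(c,orange,127,"bar"); seg(c,red,162,"handle")
# rim corners read from pictures (row,col), z=120 ; cover etc
for n,p in dict(nearL=(165,208),nearR=(272,186),farR=(232,8),farL=(133,40)).items(): print("top",n,at("top",p,120))
for n,p in dict(nl=(199,176),nr=(187,252)).items(): print("side",n,at("side",p,120))
im=cv2.imread("pics/top0.png"); cv2.imwrite("pics/crop.png",cv2.resize(im[120:290,0:230],None,fx=3.4,fy=3.4,interpolation=cv2.INTER_CUBIC))
print([(r["p"],at("side",r["pixel"],0)) for r in ctrl.place_of("side","mat")])
print(ctrl.state()["clock"],ctrl.state()["orientation"],R.from_quat(ctrl.state()["orientation"]).as_matrix())
```

```text
top mat 8 [780.952 629.968] [12.959  4.833] long-axis deg 83.24992
top bar 31 [ 545.9   -111.805] [12.097 43.827] long-axis deg 170.70871
top handle 193 [554.757 340.941] [14.042 67.126] long-axis deg 176.71492Traceback (most recent call last):
  File "<stdin>", line 14, in <module>
  File "<stdin>", line 7, in seg
  File "h.py", line 8, in at
    p,d=ray(cam,px); return p+d*(z-p[2])/d[2]
        ~~~^^^^^^^^
  File "h.py", line 5, in ray
    c=ctrl.camera_info(cam); d=np.array([(px[1]-c["cx"])/c["fx"],-(px[0]-c["cy"])/c["fy"],-1.])
ValueError: time passes only in moves, steps and waits
```

```bash
sed -i 's/^def ray/from functools import lru_cache\ninfo=lru_cache(None)(ctrl.camera_info)\ndef ray/; s/c=ctrl.camera_info(cam)/c=info(cam)/' h.py
cat > seg.py <<'E'
from h import *
np.set_printoptions(precision=3,suppress=True)
def seg(cam,im,f,z,name):
    b,g,r=[im[...,i].astype(float) for i in range(3)]
    n,l,s,_=cv2.connectedComponentsWithStats(cv2.morphologyEx(f(r,g,b).astype(np.uint8),cv2.MORPH_CLOSE,np.ones((3,3))))
    k=1+np.argmax(s[1:,4]); rr,cc=np.nonzero(l==k)
    pts=np.array([at(cam,(a,c),z)[:2] for a,c in zip(rr,cc)],np.float32)
    (c,wh,ang)=cv2.minAreaRect(pts); B=cv2.boxPoints((c,wh,ang))
    e=max((B[1]-B[0],B[2]-B[1]),key=np.linalg.norm); print(cam,name,len(rr),np.array(c),np.array(wh),"deg",(np.degrees(np.arctan2(e[1],e[0]))+90)%180-90)
green=lambda r,g,b:(g>1.6*r)&(g>1.6*b)&(g>50)
orange=lambda r,g,b:(r>1.5*g)&(g>1.5*b)&(r>90)
red=lambda r,g,b:(r>3*g)&(r>3*b)&(r>80)
E
python3 - <<'E'
from seg import *
for c in("top","side"):
    im=cv2.imread(f"pics/{c}0.png")
    seg(c,im,green,5,"mat"); seg(c,im,orange,127,"bar"); seg(c,im,red,162,"handle")
for n,p in dict(nearL=(165,208),nearR=(272,186),farR=(232,8),farL=(133,40)).items(): print("top",n,at("top",p,120))
for n,p in dict(nl=(199,176),nr=(187,252)).items(): print("side",n,at("side",p,120))
im=cv2.imread("pics/top0.png"); cv2.imwrite("pics/crop.png",cv2.resize(im[120:290,0:230],None,fx=3.4,fy=3.4,interpolation=cv2.INTER_CUBIC))
s=ctrl.state();print(s["clock"],R.from_quat(s["orientation"]).as_matrix())
E
```

```text
top mat 6427 [ 558.901 -384.872] [177.336 227.652] deg -1.334259
top bar 202 [ 482.873 -124.791] [167.642  15.409] deg 7.058563
top handle 200 [554.741 340.963] [14.622 67.076] deg -3.809433
side mat 6802 [ 558.891 -389.851] [180.036 228.394] deg -1.2827682
side bar 596 [ 483.591 -135.735] [170.123  29.788] deg 7.002365
side handle 211 [553.051 316.487] [52.075 67.237] deg -3.269165
top nearL [665.73   80.422 120.   ]
top nearR [419.405  87.119 120.   ]
top farR [450.779 496.759 120.   ]
top farL [689.681 488.884 120.   ]
side nl [416.049  11.688 120.   ]
side nr [626.488 -10.494 120.   ]
1.3 [[-0.902  0.432  0.   ]
 [ 0.432  0.902  0.   ]
 [-0.     0.    -1.   ]]
```

View pics/crop.png

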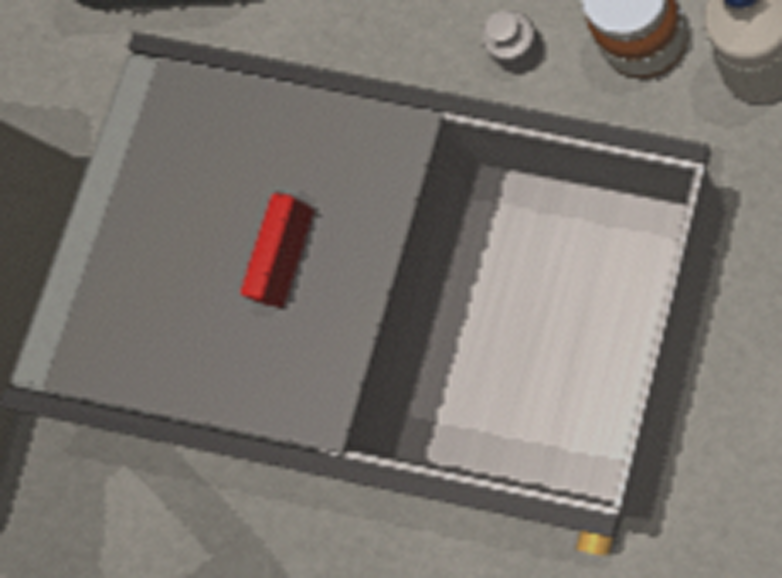

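Run:
```python
from seg import *
a,b=at("top",(168.5,207.4),120),at("top",(270,181.5),120)
c,d=at("top",(154.4,129.4),128),at("top",(253,102),128)
for p in(a,b,c,d):print(p)
e=(a-b)[:2];print("width",np.linalg.norm(e),np.degrees(np.arctan2(e[1],e[0])))
e=(c-d)[:2];print("cover w",np.linalg.norm(e),np.degrees(np.arctan2(e[1],e[0])),(a+b)/2,(c+d)/2)
# grasp/IK feasibility for candidate poses
def tool(yaw,tilt,flip): # tray yaw, tray tilt (lip down); tool y along tray y
    T=R.from_euler("z",yaw,degrees=True)*R.from_euler("x",-tilt,degrees=True)
    return T*R.from_euler("x",180,degrees=True)*R.from_euler("z",180*flip,degrees=True)
for flip in(0,1):
  for n,p,y,t in [("grasp",(483,-125,104),7,0),("tip0",(540,160,280),-4,0),("tip25",(540,160,280),-4,25),("tip45",(540,160,280),-4,45),("mat",(559,-387,110),-1.3,0),("handle",(556,375,150),-3.8,0)]:
    q=ctrl.solve_ik(p,tool(y,t,flip).as_quat());print(flip,n,None if q is None else np.array(q))
```

```text
[657.191  80.381 120.   ]
[422.254  97.602 120.   ]
[663.898 263.609 128.   ]
[434.179 274.417 128.   ]
width 235.56718538260367 -4.192261943728452
cover w 229.9740385972213 -2.693763652074061 [539.722  88.991 120.   ] [549.039 269.013 128.   ]
0 grasp [-0.477  0.306  1.837 -0.     0.999  0.971]
0 tip0 [ 0.09   0.259  1.435 -0.     1.448  1.731]
0 tip25 [ 0.331  0.397  1.317 -0.4    1.604  1.994]
0 tip45 [ 0.466  0.546  1.249 -0.669  1.766  2.117]
0 mat [-0.769  0.586  1.356 -0.     1.2    0.824]
0 handle [ 0.427  0.536  1.338 -0.     1.267  2.065]
1 grasp [-0.477  0.306  1.837 -0.     0.999 -2.17 ]
1 tip0 [ 0.09   0.259  1.435 -0.     1.448 -1.411]
1 tip25 [ 0.331  0.397  1.317 -0.4    1.604 -1.148]
1 tip45 [ 0.466  0.546  1.249 -0.669  1.766 -1.025]
1 mat [-0.769  0.586  1.356 -0.     1.2   -2.317]
1 handle [ 0.427  0.536  1.338 -0.     1.267 -1.077]
```

```bash
cat >> h.py <<'E'
def tray(yaw,tilt): return R.from_euler("z",yaw,degrees=True)*R.from_euler("x",-tilt,degrees=True)
def quat(yaw,tilt=0): return (tray(yaw,tilt)*R.from_euler("x",180,degrees=True)).as_quat()
B=np.array([545.5,189.]); BY=-3.7
def bath(x,y,z): return np.r_[B+R.from_euler("z",BY,degrees=True).apply([x,y,0])[:2],z]
def lip_pose(lip,tilt): return lip+tray(BY,tilt).apply([0,-65,101])
E
python3 - <<'E'
from h import *
q=quat(7)
ctrl.move_gripper(85)
ctrl.move_ptp([485,-126,200],q)
ctrl.move_straight([485,-126,104],vel=120)
ctrl.move_gripper(0,grip_force=100)
s=ctrl.state();print("w",s["width"],s["finger_force"],s["clock"])
ctrl.move_straight([485,-126,135],vel=60)
print(np.array(ctrl.state()["ft_force"]))
ctrl.move_straight([485,-126,255],vel=150)
ctrl.move_straight(lip_pose(bath(0,-45,155),0),vel=140,rotation=quat(BY))
s=ctrl.state();print(s["clock"],s["width"]);save("top","carry");
for c in("top","side"):
  if c=="side":save(c,"carry_s")
  print(c,[(round(r["p"],2),np.array(r["pixel"]).round(),at(c,r["pixel"],155).round()) for r in ctrl.place_of(c,"tray_lip")[:2]],bath(0,-45,155))
E
python3 -c "
import cv2,numpy as np
cv2.imwrite('pics/c1.png',np.hstack([cv2.imread('pics/carry.png')[100:360,:400],cv2.imread('pics/carry_s.png')[60:320,60:400]]))"
```

```text
w 14.599694874232554 97.36503481864929 5.4917
[ 0.04431392 -0.17261594 -5.70943364]
8.775 14.336697650203392
top [(0.84, array([214., 168.]), array([535., 141., 155.]))] [542.59604613 144.09379718 155.        ]
side [(0.82, array([149., 211.]), array([549., 141., 155.])), (0.25, array([111., 194.]), array([544., 331., 155.]))] [542.59604613 144.09379718 155.        ]
```

View pics/c1.png

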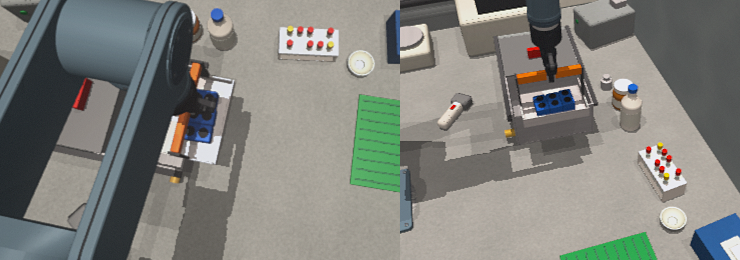

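The side view shows the tray level over the front of the basin, with the three inserts on it at about (row 100, col 553). The lip is where I predicted, so I'm tipping now.

```bash
python3 - <<'E'
from h import *
lip=bath(0,-45,148)
def tip(t,v): ctrl.move_straight(lip_pose(lip,t),vel=v,rotation=quat(BY,t))
tip(12,60)
for t in(20,28,36,44): tip(t,35)
ctrl.hold(0.7)
s=ctrl.state();print(s["clock"],s["width"],np.array(s["ft_force"]))
save("top","tip");save("side","tip_s")
print([(c,round(r["p"],2),np.array(r["pixel"]).round(),at(c,r["pixel"],5).round()) for c in("top","side") for r in ctrl.place_of(c,"insert0")[:4]])
E
python3 -c "
import cv2,numpy as np
cv2.imwrite('pics/c2.png',np.hstack([cv2.imread('pics/tip.png')[100:360,:350],cv2.resize(cv2.imread('pics/tip_s.png')[70:230,110:340],(374,260))]))"
```

```text
12.7083 14.850642212273915 [ 0.14092395  0.27164109 -3.7054976 ]
[('top', 0.79, array([217., 163.]), array([545., 193.,   5.])), ('top', 0.53, array([232., 163.]), array([509., 186.,   5.])), ('side', 0.69, array([169., 220.]), array([583., 201.,   5.])), ('side', 0.57, array([170., 210.]), array([551., 205.,   5.])), ('side', 0.44, array([172., 193.]), array([498., 213.,   5.]))]
```

View pics/c2.png

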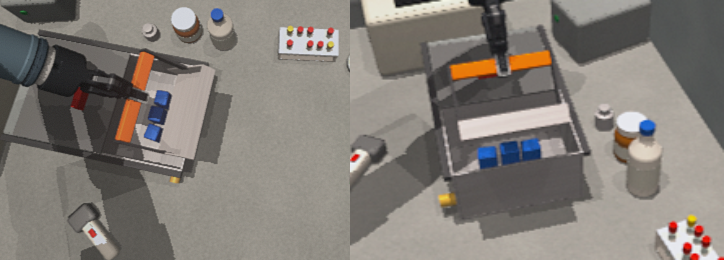

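All three inserts are lying in the basin (side crop around (153, 510)) and the tray is empty. I'm setting it on the mat next.

```bash
python3 - <<'E'
from h import *
lip=bath(0,-55,185)
ctrl.move_straight(lip_pose(lip,44),vel=150)
ctrl.move_straight(lip_pose(lip,0),vel=120,rotation=quat(BY))
q=quat(-1.3)
ctrl.move_straight([559,-387,280],vel=250,rotation=q)
ctrl.move_straight([559,-387,140],vel=150)
for c in("top","side"): print(c,[(round(r["p"],2),at(c,r["pixel"],z).round()) for t,z in(("tray",36),("tray_bar",151)) for r in (ctrl.grab_frame(c),ctrl.place_of(c,t))[1][:1]])
print(ctrl.move_straight([559,-387,107],vel=40,max_force=10))
s=ctrl.state();print(s["clock"],s["tcp_pos"],s["ft_force"])
save("side","mat");save("top","matt")
E
python3 -c "
import cv2,numpy as np
cv2.imwrite('pics/c3.png',np.hstack([cv2.resize(cv2.imread('pics/matt.png')[160:330,300:470],(400,400)),cv2.resize(cv2.imread('pics/mat.png')[200:384,190:374],(400,400))]))"
```

```text
top [(0.73, array([ 556., -385.,   36.])), (0.74, array([ 561., -387.,  151.]))]
side [(0.6, array([ 554., -387.,   36.])), (0.7, array([ 557., -387.,  151.]))]
True
18.4083 [ 558.64844825 -386.44075105  109.21055105] [0.22001111 1.30695457 4.1752921 ]
```

View pics/c3.png

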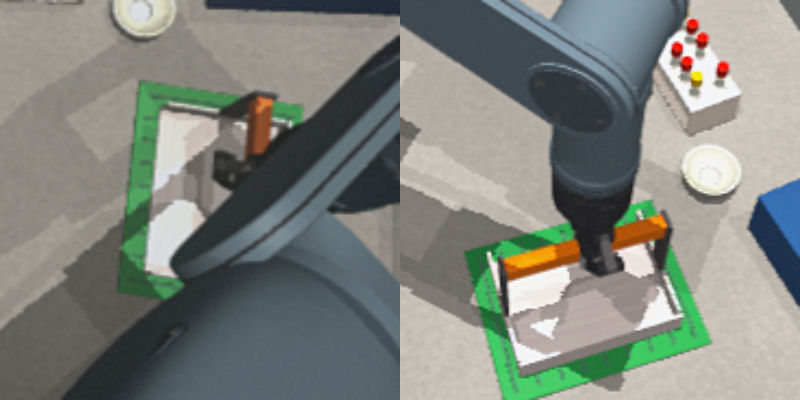

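The tray stands flat and centred on the mat in both crops. I'll release it and close the cover.

Run:
```python
from h import *
ctrl.move_gripper(60); ctrl.hold(0.3)
ctrl.move_straight([559,-387,250],vel=150)
q=quat(BY)
ctrl.move_ptp(bath(0,200,260),q)
ctrl.move_gripper(0)
f=ctrl.move_straight(bath(0,200,147),vel=120,max_force=10); print("down",f)
f=ctrl.move_straight(bath(0,-35,147),vel=80,max_force=15)
s=ctrl.state();p=np.array(s["tcp_pos"]);print(f,"bath y",R.from_euler("z",-BY,degrees=True).apply(np.r_[p[:2]-B,0]),s["ft_force"],s["clock"])
ctrl.move_straight(bath(0,30,147),vel=120);ctrl.move_straight(bath(0,30,260),vel=150)
ctrl.move_ptp([237,496,260],q)
save("top","end");save("side","end_s")
print([(c,round(r["p"],2),at(c,r["pixel"],145).round()) for c in("top","side") for r in ctrl.place_of(c,"cover_handle")[:1]],bath(0,-30,145),ctrl.state()["clock"])
from seg import *
im=cv2.imread("pics/end.png");seg("top",im,red,162,"handle");seg("top",im,orange,132,"bar");
cv2.imwrite('pics/c4.png',cv2.resize(np.hstack([im,cv2.imread('pics/end_s.png')])[:,:],(800,300),interpolation=cv2.INTER_AREA))
```

```text
down False
True bath y [-0.06811312 -8.24798494  0.        ] [-0.16778581  3.65580237  1.845357  ] 27.1167
[('top', 0.86, array([549., 150., 145.])), ('side', 0.72, array([535., 163., 145.]))] [543.56403075 159.06253145 145.        ] 30.2167
top handle 198 [542.782 158.695] [13.771 67.167] deg -3.5030365
top bar 513 [ 556.722 -384.534] [ 16.11  168.845] deg -1.2281265
```

View pics/c4.png

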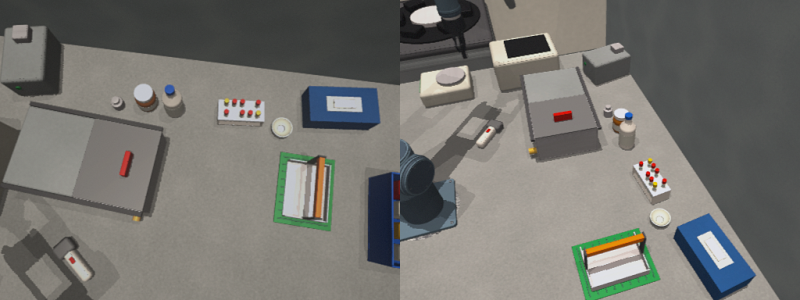

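The cover is shut against its stop (handle at bath y ≈ -30 mm), the tray is centred on the mat and the other things haven't moved.

```bash
python3 -c "
from bench import ctrl
print(ctrl.hand_in())"
```

```text
the job is handed in; nothing more can be done
None
```

Job handed in at about 30 s of the 64 s: the three inserts went into the basin untouched by the gripper, the empty tray stands about 2 mm off the mat's centre, and the cover is shut against its stop; no verdict was returned.

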